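# Set up the nut cleaner

### The arm

A 6-joint arm with a two-finger parallel gripper is mounted at the origin on a cart in front of the work surface, level with it; the furniture and walls round the work are solid. World frame = base frame: x ahead of the robot, y to its left, z up, the work surface at z = 0. Lengths are in mm, angles in rad, forces in N, time in s.
With the tool pointing down it reaches from about 300 to 775 mm from the base axis. Payload 14.6 kg.
Tool frame: the origin (TCP) lies between the finger pads; the fingertips stand 25 mm ahead of it and the grasp point (between the pads) lies 6 mm ahead of it; z points along the fingers, y is the line along which they close (so a half turn about z gives the same grasp; the last joint's range is limited). The gripper opens to 94 mm and grips with 3 to 60 N. Pads are 16 mm wide; open, the fingers measure 119 mm over their backs; the gripper's body (75 mm by 177 mm) begins 78 mm behind the grasp point.
Start: joints at [-1.371, 0.3, 1.521, -0, 1.321, -0.067], TCP at [144.999, -530.533, 230.446] pointing down, gripper open.
Joint ranges: [-3.03, 3.03], [-0.79, 2.21], [0.23, 2.52], [-1.04, 4.18], [0, 3.07], [-2.55, 2.55]. Speed limits (rad/s): [2.22, 2.22, 2.57, 3.14, 3.14, 3.14].

### API

Orientations are given as [roll, pitch, yaw] about the fixed x, y, z axes, in that order (R = Rz(yaw) Ry(pitch) Rx(roll)).
In Python, from cell import manip gives the robot as it stands. The module is installed in compiled form; this text tells all that it offers.
- The arm moves only by the tool step_arm, never from a script. Its argument "series" is one flat list of numbers, 5 for each row, row after row: the shift along the world's x, y, z in mm, then the turn about the world's z in rad, then the closure, from 0 (fully open) to 1 (shut). In form: [dx, dy, dz, spin, jaw, dx, dy, dz, spin, jaw, ...]. A call has 1 to 20 rows; each row shifts and turns the commanded pose from where the row before left it; what a row does not reach is not made up. A row lasts 1/8 s, in which the tool goes at most 62.5 mm and 10.7 degrees, less where a joint would pass 70% of its speed; a pose out of reach is approached as far as the arm can. A call is refused whole if a number of a shift passes 62.5 or a number of a turn 0.188, either way. A call with a gripper value outside its range is refused whole. The fingers move at their own pace and stop on an object; "squeeze" is the grip in N (left out, the last holds). Time passes only in rows, so rows that do not move let the fingers close. It gives the time, the measured TCP pose, the force, the opening and the grip force at its end, in the units of the state.
- manip.read_state(): the state, without advancing time (a new reading comes with each control period).
- manip.camera(name): name is "side" or "top"; returns (picture, depth): 480x640x3 uint8, blue, green, red; 480x640 float32, mm along the optical axis (not along the pixel's ray), 0 where there is no reading.
- manip.camera_info(name): a dict with "fovy" (degrees; the focal length in pixels is half the picture's height over the tangent of half this angle, whatever the lens; pixels are square), "cx", "cy" (the principal point, pixels), "eye" and "orientation" of the camera in the world. Camera axes: x right, y down, z forward; pixel columns grow to the right and rows downward; lengths in mm; the calibration is good to about 2 mm. A picture is of the moment at which its call begins. camera_info takes no time and is no camera call.
- manip.sign_off(): hands the job in; it is judged then, once.
The state is a dict: "clock": time; "joints": joint angles; "qd": joint speeds; "effort": joint torques, N m; "eef_pos": TCP position; "eef_rot": TCP orientation; "wrist_force": force on the tool from outside, world axes, zero at the start; "moment": the same for the moment, N m; "finger_gap": finger opening in mm; "finger_force": force on a finger pad.
Only numpy, scipy, OpenCV 4.12 (cv2) and the standard library are available. Lean on these libraries where they do the work, as an engineer would, in place of code of your own. Each camera call takes 0.05 s, during which the arm holds its last target. There are 200 camera calls.

### The job

Set up the small parts cleaner on the bench. First stand the canister on the blue base with its two lugs in the gaps and twist it clockwise until it is fully home against the stops; then pick all the nozzle nuts out of the yellow bin and put them in the canister, leaving the other parts in the bin. After that put the red lid fully home on the canister, its forked ears over the two pegs, and last push the green start button fully down and let go.

Things in the scene. Friction and masses are not known exactly. Their poses are not given: they have to be found in the camera images.
- cleaner_base: Blue cleaner base fixed to the bench: round housing 116 mm across, 16 mm high; a 56 mm wide tongue along its -x, to 126 mm from the axis, carries the start button. Origin on the bench on the canister's axis, z up. Two steel bayonet hooks (inner radius 34, outer 52 mm, tops 38 mm above the bench) with sloping undersides stand round the middle. Home: canister's x axis along base y, either way round.
- plunger_top (a point): Centre of the flat top of the black sprung plunger in the middle of the base, 29 mm above the bench; 52 mm across with a tapered edge. The canister's hollow foot fits over it (1.8 mm clearance all round): resting on it, the canister's bottom is 21 mm above the bench, locked 18 mm. Spring 6 N at first, 12 N when home.
- gap_mark (a point): Yellow mark at one of the two open gaps between the hooks, 53.5 mm from the axis at -30 deg from base +x (the other is opposite). Drop the canister on with its x axis along the line of the gaps, either way round, within 6 deg, then turn it 60 deg clockwise seen from above (about 0.5 N m): ramps draw its lugs 3 mm down until they meet the stops. It stays locked when let go.
- canister_mid (a point): Centre of the loose aluminium canister, 62.5 mm above its bottom, on its axis, z up. Open cup 68 mm outside, 63 mm inside, 125 mm high, inside floor 27 mm above the bottom with a 12 mm off-centre dome on it, 0.32 kg. Two flat black grip pads at +y and -y, 69 mm over the pads, 26 mm wide, 83 to 117 mm above the bottom: grasp across these from above. Stands upright at any turn. A round black stub handle along +x.
- canister: The canister's own origin, at the centre of its bottom (axes as its centre point). Two bayonet lugs at +x and -x, 12 mm wide, to 42.5 mm from the axis, 3 to 10 mm above the bottom; foot 62 mm across up to 24 mm, hollow 8 mm deep. Stub handle 12 mm thick along +x to 70 mm from the axis, 62 mm above the bottom. Two alignment pegs on the rim at +x and -x, 38.5 mm from the axis, 5 mm thick, 10 mm high.
- lid_grip (a point): Centre of the black finger bar on the loose red lid, 23.5 mm above the lid's underside, z up. The bar is 34 mm long along x, 12 mm thick along y, 25 mm high (11 to 36 mm above the underside): grasp across y from above. 90 g. Lies right way up on the bench. Seated, the disc lies on the canister's rim and this point is 81 mm above the canister's centre.
- lid: The lid's own origin, at the centre of the underside (axes as its finger bar point). Disc 68 mm across, 6 mm thick, over a plug 54 mm across and 5 mm deep. Forked ears at +x and -x reach 46 mm from the axis; their slots, 9 mm wide and open outward, go over the canister's two pegs, either way round.
- parts_bin: Yellow open bin 180 x 164 x 20 mm (x, y, z), wall 3 mm, fixed to the bench; origin at the centre of its underside. Holds nuts and other parts in mixed order. (In the canister, drop nuts to either side of the middle, so that they do not stand in a tower that the lid cannot close over.)
- nut_a_mid (a point): Centre (15.5 mm above its flat hexagon end, on its axis) of a loose dark grey nozzle nut, 31 mm long: hexagon 21 mm over flats and 14 mm long, then a round nose 16 mm thick; z along the nose, flats face +x and -x. Stands in the bin, hexagon down, at any turn. Must go into the canister. May be absent.
- nut_b_mid (a point): Centre (15.5 mm above its flat hexagon end, on its axis) of a loose brass nozzle nut, 31 mm long: hexagon 24 mm over flats and 14 mm long, then a round nose 16 mm thick; z along the nose, flats face +x and -x. Stands in the bin, hexagon down, at any turn. Must go into the canister. May be absent.
- nut_c_mid (a point): Centre (15.5 mm above its flat hexagon end, on its axis) of a loose bright steel nozzle nut, 31 mm long: hexagon 19 mm over flats and 14 mm long, then a round nose 16 mm thick; z along the nose, flats face +x and -x. Stands in the bin, hexagon down, at any turn. Must go into the canister. May be absent.
- nut_d_mid (a point): Centre (15.5 mm above its flat hexagon end, on its axis) of a loose brass nozzle nut, 31 mm long: hexagon 24 mm over flats and 14 mm long, then a round nose 16 mm thick; z along the nose, flats face +x and -x. Stands in the bin, hexagon down, at any turn. Must go into the canister. May be absent.
- nut_e_mid (a point): Centre (15.5 mm above its flat hexagon end, on its axis) of a loose dark grey nozzle nut, 31 mm long: hexagon 21 mm over flats and 14 mm long, then a round nose 16 mm thick; z along the nose, flats face +x and -x. Stands in the bin, hexagon down, at any turn. Must go into the canister. May be absent.
- sleeve_tall: Bright turned sleeve standing upright, 22 mm thick, 58 mm high. Origin at the centre of its underside. Must stay in the bin.
- sleeve_short: Black turned sleeve standing upright, 30 mm thick, 36 mm high. Origin at the centre of its underside. Must stay in the bin.
- ring: Black shim ring lying flat, 40 mm across, 12 mm high. Origin at the centre of its underside. Must stay in the bin.
- start_button_top (a point): Centre of the top of the green push button, 24 mm across, on the tongue of the base 98 mm from the canister's axis; 34 mm above the bench.
- start_button (a joint): Travel of the start button, 0 up, 0.006 m fully down; springs back; fully down takes 5 N.

How it is judged (in metres and radians):
On the way, in this order (a step that is already met when the one before it is completed fails the run):
1. the canister is twisted fully home in the base (horizontal distance between canister_mid and cleaner_base below 0.005 m and z of canister_mid in the frame of cleaner_base below 0.0822 m and angle between the x axis of canister_mid and the y axis of cleaner_base, either way round below 0.2 rad and angle between canister_mid's own z axis and vertical below 0.05 rad), for 0.2 s.
2. every nozzle nut present is in the canister (all of step 1 and horizontal distance between each of nut_a_mid, nut_b_mid, nut_c_mid, nut_d_mid, nut_e_mid and canister_mid below 0.029 m and z of nut_a_mid in the frame of canister_mid between -0.04 and 0.052 m and z of nut_b_mid in the frame of canister_mid between -0.04 and 0.052 m and z of nut_c_mid in the frame of canister_mid between -0.04 and 0.052 m and z of nut_d_mid in the frame of canister_mid between -0.04 and 0.052 m and z of nut_e_mid in the frame of canister_mid between -0.04 and 0.052 m), for 0.2 s.
3. the lid is seated over the pegs on the loaded, locked canister (all of step 2 and horizontal distance between lid_grip and canister_mid below 0.007 m and angle between the x axis of lid_grip and the x axis of canister_mid, either way round below 0.12 rad and z of lid_grip in the frame of canister_mid between 0.078 and 0.0845 m), for 0.2 s.
4. the start button is pushed down with the lid on (all of step 3 and value of joint start_button above 0.0045 m), for 0.05 s.
At the end, for the whole second after the job is handed in: Canister locked in the base (drawn down over 1.3 mm, x axis within 0.2 rad of the base's y axis, centred within 5 mm); every nut present inside it; lid seated (7 mm, 0.12 rad, disc on the rim); the other three parts in the bin; start button pushed over 4.5 mm and up again; all at rest (all of step 3 and x of sleeve_tall in the frame of parts_bin between -0.088 and 0.088 m and y of sleeve_tall in the frame of parts_bin between -0.08 and 0.08 m and height (world z) of each of sleeve_tall, sleeve_short, ring below 0.06 m and x of sleeve_short in the frame of parts_bin between -0.088 and 0.088 m and y of sleeve_short in the frame of parts_bin between -0.08 and 0.08 m and x of ring in the frame of parts_bin between -0.088 and 0.088 m and y of ring in the frame of parts_bin between -0.08 and 0.08 m and linear speed of each of canister, lid below 0.02 m/s and value of joint start_button below 0.002 m); the robot touches nothing.
Of nut_a, nut_b, nut_c, nut_d, nut_e only 3 to 5 are there at a start; the rules pass over those that are not, and their reading is None.
At some moment in a run one of lid, nut_a, nut_b, nut_c, nut_d, nut_e may be knocked a few centimetres aside while the robot is not near it.
Once in a run the grip may slacken for a moment while it holds something.
It also fails if it takes over 210 s, if anything falls off the work surface, if the arm or the gripper's body presses on something with over 40 N, if the wrist force passes 120 N, or if a joint passes its speed limit or range.

## Working session

There is one attempt and no reset: what is moved stays moved. The work goes in short steps, Python scripts to look and compute and a tool call to move; the robot and the scene stay as the last step left them, time stands still between calls to the robot, and variables do not carry over. Pictures are saved under pics/ and viewed, at most 16 in all, crops included, and the job is handed in when it is done.

Besides the shell and the picture viewer there is one more tool, called after ">>>" as name(argument=value, ...) on one line, values as JSON. step_arm: Moves the arm, as the interface text tells. Its arguments: {"type":"object","properties":{"series":{"type":"array"},"squeeze":{"type":"number"}},"required":["series"]}

```bash
mkdir -p pics; cat > h.py <<'E'
import numpy as np, cv2
from cell import manip
from scipy.spatial.transform import Rotation as R
def cam(n):
    i=manip.camera_info(n); f=240/np.tan(np.radians(i['fovy'])/2)
    o=np.array(i['orientation'],float)
    M=o if o.shape==(3,3) else R.from_euler('xyz',o).as_matrix()
    return f,i['cx'],i['cy'],np.array(i['eye'],float),M
def ray(n,u,v,z):
    f,cx,cy,e,M=cam(n); d=M@np.array([(u-cx)/f,(v-cy)/f,1]); return e+d*(z-e[2])/d[2]
def cloud(n,dep):
    f,cx,cy,e,M=cam(n); v,u=np.mgrid[0:480,0:640]
    P=np.stack([(u-cx)/f*dep,(v-cy)/f*dep,dep],-1)@M.T+e
    P[dep<=0]=np.nan; return P
def proj(n,p):
    f,cx,cy,e,M=cam(n); q=M.T@(np.array(p)-e); return f*q[0]/q[2]+cx,f*q[1]/q[2]+cy
E
python3 - <<'E'
from h import *
for n in('top','side'):
    print(manip.camera_info(n)); p,d=manip.camera(n); cv2.imwrite(f'pics/{n}0.png',p); np.savez(f'{n}0.npz',p=p,d=d); print((d>0).mean())
print(manip.read_state())
E
```

```text
{'fovy': 56.04270492664017, 'cx': 327.43251068166296, 'cy': 226.17130480643524, 'eye': array([411.14600548, 215.36228007, 892.04198982]), 'orientation': array([-3.00149431, -0.04212518, -1.57597012])}
0.9957649739583333
{'fovy': 44.728734137862084, 'cx': 315.5260175083189, 'cy': 243.19047948248797, 'eye': array([355.13914032, 950.90683176, 378.83504435]), 'orientation': array([-1.93581263,  0.01664926, -2.93814983])}
0.9295865885416666
{'clock': 0.1, 'joints': array([-1.37059208e+00,  3.00411107e-01,  1.52152375e+00, -2.00439545e-05,
        1.32067758e+00, -6.66126736e-02]), 'qd': array([-9.26670718e-05,  1.49423438e-03, -2.59371702e-03, -2.92061823e-05,
        1.62626189e-03, -1.28472123e-04]), 'effort': array([ 1.21961995e-03, -5.32646048e+01, -3.53284800e+01,  7.09606125e-02,
        2.35157524e-02, -6.25227017e-05]), 'eef_pos': array([ 144.95887597, -530.33891346,  229.94347005]), 'eef_rot': array([-3.14057384e+00, -4.85081810e-05,  2.66821865e-01]), 'wrist_force': array([-0.33607052,  0.03397162, -0.66813624]), 'moment': array([-0.03225317, -0.00741806,  0.01042357]), 'finger_force': 0.0, 'finger_gap': 93.96990573055896}
```

View pics/top0.png

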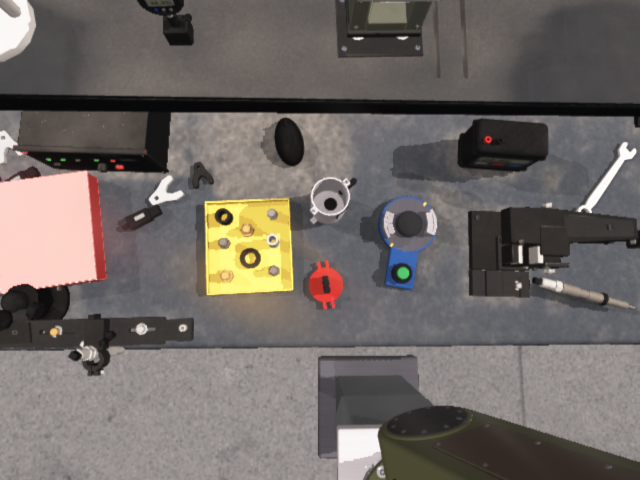

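View pics/side0.png

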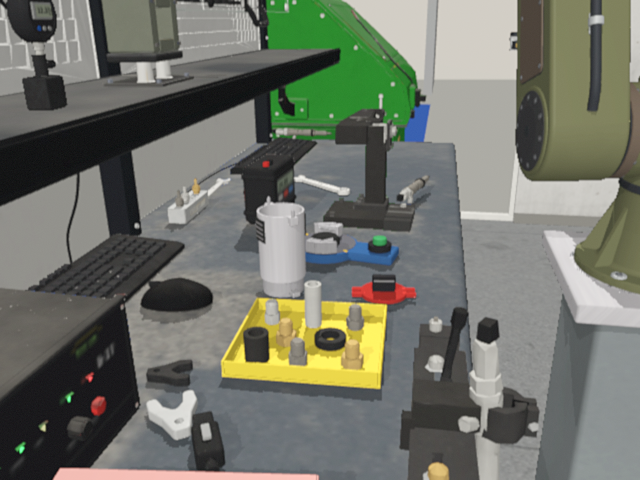

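The top view shows the bin at u205-292, v200-294 with 5 nuts: (247,229) and (226,275) brass, (223,243) and (273,270) grey, (272,213) steel. The canister is at (330,200) with its handle toward (352,182), the lid at (326,285), the base at (408,224) and the button at (403,272). The side view confirms this. There is a shelf behind the bench.

```bash
python3 - <<'E'
from h import *
z=np.load('top0.npz');p,d=z['p'],z['d']
cv2.imwrite('pics/top0c.png',cv2.resize(p[165:315,195:445],None,fx=3.2,fy=3.2,interpolation=cv2.INTER_CUBIC))
P=cloud('top',d); np.save('P0.npy',P)
hsv=cv2.cvtColor(p,cv2.COLOR_BGR2HSV)
def show(nm,m,zr):
    m=m.astype(bool)&(P[...,2]>zr[0])&(P[...,2]<zr[1])
    n,l,s,c=cv2.connectedComponentsWithStats(m.astype(np.uint8))
    for i in range(1,n):
        if s[i,4]>12:
            q=P[l==i]; (cc,wh,a)=cv2.minAreaRect(q[:,:2].astype(np.float32)); print(nm,s[i,4],'px',c[i].round(1),'mean',q.mean(0).round(1),'rect',np.round(cc,1),np.round(wh,1),round(a,1),'z',np.percentile(q[:,2],[5,50,95]).round(1))
inr=lambda lo,hi:cv2.inRange(hsv,lo,hi)
roi=np.zeros((480,640),bool);roi[165:315,195:445]=1
show('red',(inr((0,120,60),(8,255,255))|inr((172,120,60),(180,255,255))).astype(bool)&roi,(-20,80))
show('green',(inr((50,120,60),(85,255,255))).astype(bool)&roi,(-20,80))
show('blue',(inr((100,120,40),(125,255,255))).astype(bool)&roi,(-20,80))
show('yel',(inr((22,150,80),(32,255,255))).astype(bool)&roi,(-20,80))
b=np.zeros((480,640),bool);b[202:292,208:290]=1
show('parts',b&(P[...,2]>24),(24,90))
c=np.zeros((480,640),bool);c[165:235,300:365]=1
show('can',c,(105,160)); show('canhandle',c,(40,80))
c=np.zeros((480,640),bool);c[195:255,375:445]=1
show('plunger',c,(24,33)); show('hooks',c,(33.5,60))
print('bench z',np.nanmedian(P[300:330,220:320,2]))
E
```

```text
red 1002 px [325.2 284.4] mean [421.4 182.4  10.2] rect [422.  182.1] [67.8 86.9] 64.4 z [ 5.4 10.1 13.3]
green 128 px [402.4 272.7] mean [442.3  36.2  36.2] rect [442.1  35.3] [23.2 23.2] 0.6 z [29.8 36.8 39.2]
blue 142 px [384.9 221.5] mean [544.6  63.6  13.5] rect [551.4  56.7] [ 34.4 101.7] 69.7 z [ 7.1 14.1 17.2]
blue 16 px [415.8 198.5] mean [5.908e+02 5.000e-01 1.470e+01] rect [5.912e+02 5.000e-01] [27.5  3.8] 71.4 z [12.8 14.8 17.2]
blue 802 px [401.3 265.6] mean [457.2  33.6  14.9] rect [471.8  25.4] [ 69.6 125.5] 65.6 z [11.6 14.9 18.2]
yel 2537 px [259.4 227.5] mean [533.8 311.8   4. ] rect [501.1 332.4] [172.6 164.2] 1.3 z [-0.   2.7 17.3]
yel 14 px [229.7 212.8] mean [562.3 370.2   7.7] rect [563.  370.9] [27.5  4.2] 36.7 z [-0.8  2.3 37.7]
yel 27 px [223.6 216.5] mean [555.7 383.    2.3] rect [555.2 382.7] [ 7.4 13.9] 43.8 z [0.5 1.7 4.1]
yel 389 px [248.5 249.8] mean [489.5 332.6   2.7] rect [481.1 325.4] [55.7 71.7] 5.1 z [-0.2  2.5  5.7]
yel 73 px [250.8 257.4] mean [474.5 327.9   2.8] rect [473.4 329.3] [20.2 19.7] 87.7 z [-0.2  2.9  6.3]
yel 118 px [261.9 272.1] me
[... 1333 characters left out ...]
1.6] 2.3 z [43.  58.5 78.9]
plunger 502 px [408.7 223.8] mean [537.8  19.3  27.7] rect [538.7  18.9] [49.5 50. ] 88.6 z [24.6 27.6 30.4]
plunger 19 px [429.8 222.2] mean [540.4 -21.4  31.6] rect [540.2 -21.2] [ 8.9 13.5] 9.4 z [30.2 31.6 32.8]
plunger 19 px [384.5 231.1] mean [523.3  67.4  29.1] rect [523.2  67.5] [27.9  3.2] 14.7 z [25.4 29.8 32.4]
plunger 14 px [429.5 233.7] mean [518.1 -20.6  29.2] rect [519.1 -19.8] [16.   3.3] 68.4 z [24.6 29.9 32.9]
hooks 159 px [431.2 221.7] mean [540.9 -23.   35.3] rect [541.4 -22.9] [20.  49.5] 88.0 z [33.6 35.1 37.4]
hooks 166 px [388.6 224.3] mean [535.7  60.4  35.4] rect [535.4  60.6] [49.3 20.1] 2.0 z [33.8 35.2 37.7]
bench z -0.7839075998645058
```

View pics/top0c.png

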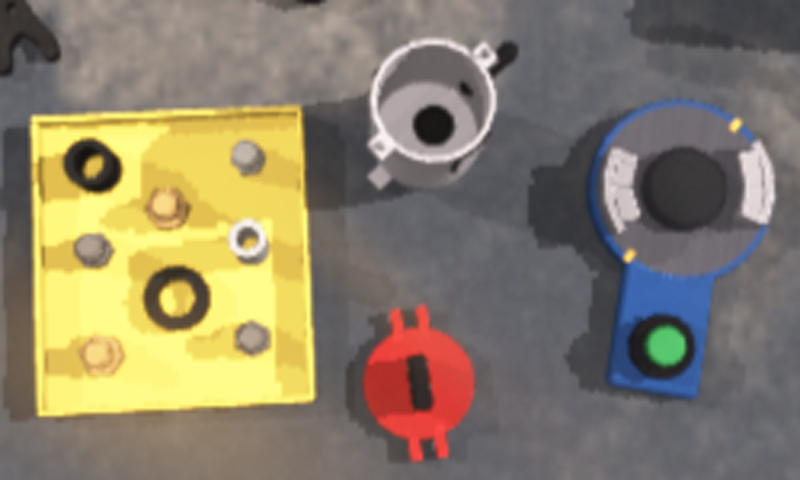

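The crop shows the pegs at crop (485,53) and (381,146), the gap marks at (735,125) and (628,255), and the lid bar running from (411,357) to (424,408). Next I refine these by casting rays onto known planes.

```bash
cat >> h.py <<'E'
def fitc(xy):
    A=np.c_[2*xy,np.ones(len(xy))]; s=np.linalg.lstsq(A,(xy**2).sum(1),rcond=None)[0]; return s[:2],np.sqrt(s[2]+s[0]**2+s[1]**2)
def planemask(n,m,z):
    v,u=np.nonzero(m); return np.array([ray(n,a,b,z) for a,b in zip(u,v)])[:,:2]
E
python3 - <<'E'
from h import *
c=lambda x,y:(195+(x+.5)/3.2-.5,165+(y+.5)/3.2-.5)
z=np.load('top0.npz');p,d=z['p'],z['d'];P=np.load('P0.npy');hsv=cv2.cvtColor(p,cv2.COLOR_BGR2HSV)
m1=ray('top',*c(735,125),16);m2=ray('top',*c(628,255),16);dd=m1-m2
print('marks',m1,m2,'mid',(m1+m2)/2,np.hypot(*dd[:2]),np.degrees(np.arctan2(dd[1],dd[0])))
# plunger dark disc top
v,u=np.mgrid[0:480,0:640]
m=(np.hypot(u-408.7,v-223.8)<20)&(hsv[...,2]<60)&(P[...,2]>24)
q=planemask('top',m,29);print('plunger',cv2.minEnclosingCircle(q.astype(np.float32)),q.mean(0))
g=cv2.inRange(hsv,(50,120,60),(85,255,255))>0;g&=(v>255)&(v<290)&(u>380)&(u<430)
q=planemask('top',g,34);print('button',q.mean(0))
# canister pegs and rim
p1=ray('top',*c(485,53),133);p2=ray('top',*c(381,146),133);dd=p1-p2
print('pegs',p1,p2,(p1+p2)/2,np.hypot(*dd[:2]),np.degrees(np.arctan2(dd[1],dd[0])))
m=(P[...,2]>115)&(u>300)&(u<365)&(v>165)&(v<235)
q=planemask('top',m,125)
o=cv2.minEnclosingCircle(q.astype(np.float32));print('rim',o,q.mean(0),cv2.minAreaRect(q.astype(np.float32)))
r=((hsv[...,0]<8)|(hsv[...,0]>172))&(hsv[...,1]>120)&(u>300)&(u<350)&(v>255)&(v<315)
q=planemask('top',r,8);print('lid',q.mean(0),cv2.minAreaRect(q.astype(np.float32)))
b=(hsv[...,2]<60)&(np.hypot(u-326,v-285)<13);q=planemask('top',b,38);w,V=np.linalg.eigh(np.cov(q.T));print('bar',q.mean(0),cv2.minAreaRect(q.astype(np.float32)),np.degrees(np.arctan2(V[1,1],V[0,1])))
s=P[:110]; s=s[(s[...,2]>100)&(s[...,2]<600)]; print('shelf x min',np.nanpercentile(s[:,0],[0,1,5,50]),np.nanpercentile(s[:,2],[5,50,95]))
E
```

```text
marks [580.00628578 -16.02792163  16.        ] [498.65377992  53.19964066  16.        ] mid [539.33003285  18.58585951  16.        ] 106.82081066385445 -40.39638622573835
plunger ((537.600341796875, 19.698972702026367), 25.65904426574707) [536.27576905  21.95257782]
button [442.48996017  35.78854214]
pegs [596.61647291 149.90416568 133.        ] [545.49948391 206.1113903  133.        ] [571.05797841 178.00777799 133.        ] 75.97498709199363 -47.71542289435007
rim ((571.4205322265625, 178.39181518554688), 42.69441223144531) [571.89633064 178.16026604] ((570.8016357421875, 177.78530883789062), (66.47077941894531, 67.78060150146484), 86.69861602783203)
lid [421.21153491 182.25203306] ((421.62109375, 182.1085205078125), (67.85431671142578, 86.03919982910156), 64.20826721191406)
bar [420.58881139 183.12803325] ((421.5892028808594, 183.0635528564453), (26.917081832885742, 8.505906105041504), 7.977903366088867) -169.4946748652721
shelf x min [665.16194735 666.81225961 668.82975663 739.54732281] [290.75404923 294.7003513  336.63004832]
```

```bash
python3 - <<'E'
from h import *
d=np.load('side0.npz')['d'];Q=cloud('side',d)
for y0 in range(0,300,50):
    s=Q[(Q[...,1]>y0)&(Q[...,1]<y0+50)&(Q[...,0]>640)&(Q[...,0]<720)&(Q[...,2]>200)&(Q[...,2]<350)]
    if len(s): 
        f=s[s[:,2]<290]; print(y0,len(s),'xmin',np.percentile(s[:,0],[1,5,25]).round(1),'z',np.percentile(s[:,2],[1,10,50,99]).round(1), np.median(f[:,0]).round(1) if len(f) else '')
E
```

```text
0 344 xmin [664.4 664.8 665.8] z [254.6 260.2 283.  299.5] 666.1
50 400 xmin [664.2 664.8 665.8] z [254.6 260.6 283.  299.6] 666.1
100 473 xmin [664.2 664.7 665.8] z [254.8 260.5 283.4 299.7] 666.1
150 547 xmin [664.2 664.6 665.7] z [254.6 260.8 282.6 299.6] 666.1
200 654 xmin [664.2 664.8 665.8] z [254.7 260.5 282.6 299.6] 666.2
250 798 xmin [664.1 664.7 665.8] z [254.7 260.6 282.9 299.5] 666.1
```

>>> step_arm(series=[0,0,0,0.18,0,0,0,0,0.18,0,0,0,0,0.18,0])

```text
clock: 0.48
eef_pos: [145.0, -530.4, 230.1]
eef_rot: [-3.141, -0.0, 0.813]
wrist_force: [-0.1, 0.5, -0.2]
finger_gap: 94.0
finger_force: 0.0
```

```bash
python3 - <<'E'
from h import *
P=np.load('P0.npy');d=np.load('side0.npz')['d'];Q=cloud('side',d)
for y0 in range(-500,0,50):
    o=[]
    for C in(P,Q):
        s=C[(C[...,1]>y0)&(C[...,1]<y0+50)&(C[...,0]>250)&(C[...,0]<640)]
        s=s[s[:,2]>60]
        o.append((len(s),np.percentile(s[:,2],98).round(),s[:,0].min().round(),s[:,0].max().round()) if len(s)>5 else None)
    print(y0,o)
E
```

```text
-500 [None, None]
-450 [None, None]
-400 [None, (60, np.float64(223.0), np.float64(473.0), np.float64(488.0))]
-350 [(268, np.float64(201.0), np.float64(477.0), np.float64(523.0)), (77, np.float64(201.0), np.float64(473.0), np.float64(499.0))]
-300 [(813, np.float64(205.0), np.float64(483.0), np.float64(530.0)), (71, np.float64(207.0), np.float64(483.0), np.float64(527.0))]
-250 [(933, np.float64(203.0), np.float64(484.0), np.float64(534.0)), (89, np.float64(202.0), np.float64(485.0), np.float64(533.0))]
-200 [(2133, np.float64(201.0), np.float64(434.0), np.float64(549.0)), (1455, np.float64(201.0), np.float64(433.0), np.float64(539.0))]
-150 [(1994, np.float64(200.0), np.float64(451.0), np.float64(542.0)), (1123, np.float64(201.0), np.float64(450.0), np.float64(540.0))]
-100 [(29, np.float64(463.0), np.float64(250.0), np.float64(251.0)), (13, np.float64(198.0), np.float64(466.0), np.float64(526.0))]
-50 [None, None]
```

>>> step_arm(series=[0,0,40,0,0,0,0,35,0,0,26.6,44.3,0,0.113,0,26.6,44.3,0,0.113,0,26.6,44.3,0,0.113,0,26.6,44.3,0,0.113,0,26.6,44.3,0,0.113,0,26.6,44.3,0,0.113,0,26.6,44.3,0,0.113,0,26.6,44.3,0,0.113,0,26.6,44.3,0,0.113,0,26.6,44.3,0,0.113,0,26.6,44.3,0,0.113,0,26.6,44.3,0,0.113,0,26.6,44.3,0,0.113,0,26.6,44.3,0,0.113,0,26.6,44.3,0,0.113,0,26.6,44.3,0,0.113,0])

```text
clock: 2.72
eef_pos: [571.2, 179.9, 305.1]
eef_rot: [-3.141, -0.0, 2.619]
wrist_force: [0.7, -0.5, -1.3]
finger_gap: 93.9
finger_force: 0.0
```

>>> step_arm(series=[0,0,0,0,0,0,0,0,0,0])

```text
clock: 2.98
eef_pos: [570.3, 177.9, 305.1]
eef_rot: [-3.141, -0.001, 2.614]
wrist_force: [-0.9, 0.6, -0.7]
finger_gap: 94.4
finger_force: 0.0
```

>>> step_arm(series=[0,0,-40,0,0,0,0,-40,0,0,0,0,-40,0,0,0,0,-35,0,0,0,0,-25,0,0,0,0,-19,-0.1,0,0,0,0,-0.14,0,0,0,0,0,0], squeeze=40)

```text
clock: 3.98
eef_pos: [570.5, 177.2, 107.0]
eef_rot: [3.141, 0.0, 2.374]
wrist_force: [-1.0, 0.5, 0.1]
finger_gap: 93.9
finger_force: 0.0
```

>>> step_arm(series=[0,0,0,0,1,0,0,0,0,1,0,0,0,0,1,0,0,0,0,1,0,0,0,0,1,0,0,0,0,1])

```text
clock: 4.72
eef_pos: [570.6, 178.3, 106.6]
eef_rot: [3.142, 0.0, 2.375]
wrist_force: [-0.6, -0.2, 4.3]
finger_gap: 69.5
finger_force: 39.2
```

>>> step_arm(series=[-3,0,15,0,1,-3,0,20,0,1,-4,0,20,0,1,-3,-20,0,0.01,1,-4,-40,0,0.02,1,-5,-40,0,0.02,1,-5,-39,0,0.015,1,-5,-20,0,0,1,0,0,0,0,1,0,0,0,0,1])

```text
clock: 5.98
eef_pos: [538.8, 20.1, 161.8]
eef_rot: [3.141, 0.0, 2.44]
wrist_force: [0.1, 1.5, -2.7]
finger_gap: 69.7
finger_force: 39.3
```

```bash
python3 - <<'E'
from h import *
s=manip.read_state();print(s['eef_pos'],s['eef_rot'],s['finger_gap'])
for n in('top','side'):
    p,d=manip.camera(n); np.savez(f'{n}1.npz',p=p,d=d)
    if n=='top':
        cv2.imwrite('pics/top1c.png',cv2.resize(p[170:300,320:480],None,fx=4,fy=4,interpolation=cv2.INTER_CUBIC))
    else: cv2.imwrite('pics/side1c.png',cv2.resize(p[120:320,200:440],None,fx=3,fy=3,interpolation=cv2.INTER_CUBIC))
E
```

```text
[538.76813015  20.10605557 161.82935139] [3.14109450e+00 2.27525689e-04 2.44013324e+00] 69.65828593771303
```

View pics/top1c.png

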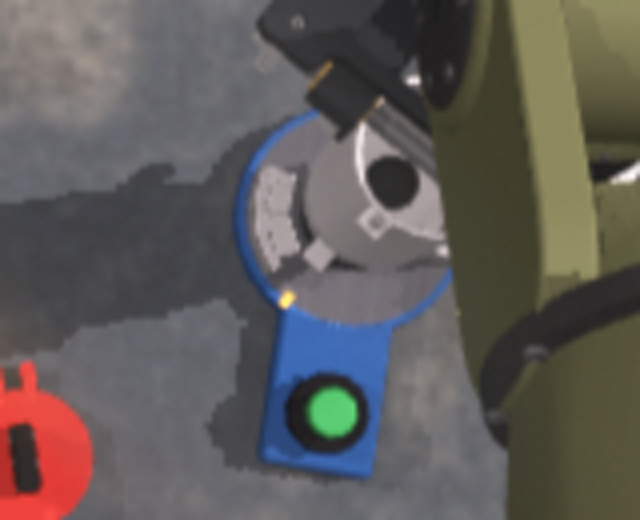

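View pics/side1c.png

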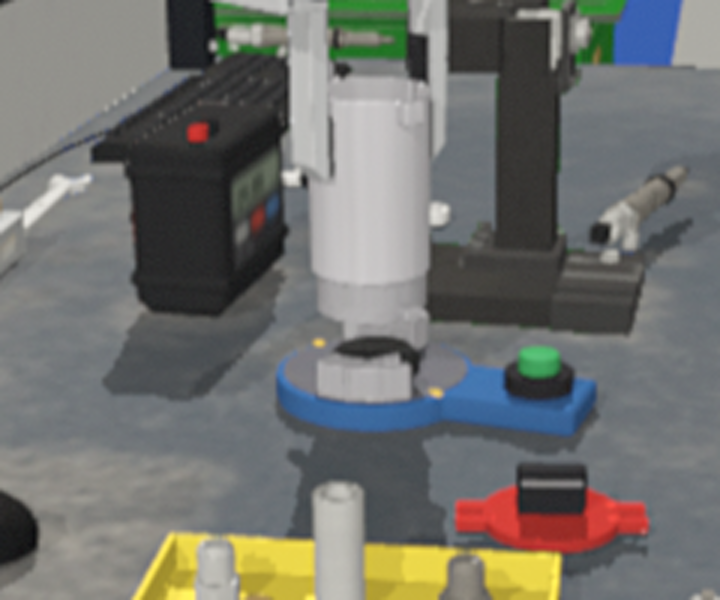

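The top crop shows a peg at (377,222), a lug at (320,255) and a gap mark at (288,299). The side crop shows the canister hanging upright over the base, with its axis near crop u≈371 and the marks at (319,343) and (436,393).

```bash
python3 - <<'E'
from h import *
c=lambda x,y:(320+(x+.5)/4-.5,170+(y+.5)/4-.5)
z=np.load('top1.npz');p,d=z['p'],z['d'];P=cloud('top',d)
pk=ray('top',*c(377,222),188.2)
a=np.radians(-40.2);u=np.array([np.cos(a),np.sin(a)])
print('peg',pk,'axis',pk[:2]+38.5*u)
lg=ray('top',*c(320,255),65.2);print('lug outer~',lg,lg[:2]+40*u)
v,uu=np.mgrid[0:480,0:640]
m=(P[...,2]>172)&(P[...,2]<185)&(uu>400)&(uu<432)&(v>195)&(v<235)
print('rim z',np.nanmedian(P[m],0),m.sum())
s=np.load('side1.npz');Q=cloud('side',s['d']);hs=s['p']
# side: canister outline by depth at rows
f,cx,cy,e,M=cam('side')
for r in (175,180,185,190,195,200,205):
    w=np.nonzero((np.abs(Q[r,:,0]-539)<60)&(np.abs(Q[r,:,1]-45)<45)&(Q[r,:,2]>75))[0]
    print(r,w.min(),w.max(),(w.min()+w.max())/2, np.nanmedian(Q[r,w,2]).round(0), end=' | ')
    # cylinder axis x at y=19 : ray of mid column
    um=(w.min()+w.max())/2; dd=M@np.array([(um-cx)/f,(r-cy)/f,1]); t=(19-e[1])/dd[1]; print((e+dd*t).round(1))
c2=lambda x,y:(200+(x+.5)/3-.5,120+(y+.5)/3-.5)
a1=ray('side',*c2(319,343),16);a2=ray('side',*c2(436,393),16);print('side marks',a1,a2,(a1+a2)/2)
E
```

```text
peg [512.12317118  47.51168474 188.2       ] axis [541.52931828  22.66156376]
lug outer~ [514.22959063  45.45092819  65.2       ] [544.78143177  19.63262068]
rim z [516.12314288  48.23117139 178.4293966 ] 134
175 299 342 320.5 146.0 | [543.   19.  137.4]
180 303 342 322.5 137.0 | [539.7  19.  128.9]
185 303 342 322.5 128.0 | [539.8  19.  120.3]
190 304 342 323.0 120.0 | [539.1  19.  111.6]
195 303 342 322.5 112.0 | [540.   19.  102.8]
200 304 342 323.0 103.0 | [539.3  19.   94.1]
205 304 342 323.0 95.0 | [539.4  19.   85.2]
side marks [579.50780021 -21.00876958  16.        ] [496.79141527  48.70474442  16.        ] [538.14960774  13.84798742  16.        ]
```

The peg and lug positions both put the canister's x axis at about -45°, so it sits about 5° off the tool. I'll turn it by +0.085 rad, shift (-0.7,-1) mm, and lower gently.

>>> step_arm(series=[-0.7,-1,-6,0.085,1,0,0,-6,0,1,0,0,-6,0,1,0,0,-5,0,1,0,0,-3,0,1,0,0,0,0,1])

```text
clock: 6.82
eef_pos: [537.9, 18.3, 135.3]
eef_rot: [-3.141, -0.0, 2.524]
wrist_force: [-0.1, 0.6, -2.8]
finger_gap: 69.6
finger_force: 39.4
```

>>> step_arm(series=[0,0,-2,0,1,0,0,-2,0,1,0,0,-1,0,1])

```text
clock: 7.2
eef_pos: [537.9, 18.3, 130.3]
eef_rot: [-3.142, -0.0, 2.525]
wrist_force: [0.9, -1.0, -3.3]
finger_gap: 69.6
finger_force: 39.4
```

>>> step_arm(series=[0,0,-1,0,1,0,0,-1,0,1,0,0,0,0,1])

```text
clock: 7.58
eef_pos: [537.9, 18.3, 128.4]
eef_rot: [-3.142, -0.0, 2.525]
wrist_force: [-0.2, -0.2, -2.8]
finger_gap: 69.4
finger_force: 39.4
```

>>> step_arm(series=[0,0,-1,0,1,0,0,0,0,1])

```text
clock: 7.82
eef_pos: [538.0, 18.2, 127.7]
eef_rot: [3.141, 0.0, 2.525]
wrist_force: [-0.3, 0.5, 1.7]
finger_gap: 69.7
finger_force: 39.4
```

>>> step_arm(series=[0,0,-0.5,0,1,0,0,0,0,1,0,0,-0.3,-0.08,1,0,0,-0.3,-0.08,1,0,0,-0.3,-0.08,1,0,0,-0.3,-0.08,1,0,0,-0.3,-0.08,1,0,0,-0.3,-0.08,1,0,0,0,0,1], squeeze=60)

```text
clock: 8.95
eef_pos: [538.4, 18.3, 125.8]
eef_rot: [3.14, 0.001, 2.044]
wrist_force: [0.6, -0.4, 6.7]
finger_gap: 68.7
finger_force: 59.2
```

```bash
python3 -c "
from h import *
s=manip.read_state();print(s['eef_pos'],s['eef_rot'],s['wrist_force'],s['moment'])"
```

```text
[538.43424272  18.27061933 125.82076602] [3.14005969e+00 7.71192800e-04 2.04351552e+00] [ 0.60842297 -0.38698225  6.74971507] [-0.07108801 -0.04213576 -0.08118494]
```

>>> step_arm(series=[0,0,-0.3,-0.08,1,0,0,-0.3,-0.08,1,0,0,-0.3,-0.08,1,0,0,-0.3,-0.08,1,0,0,0,-0.08,1,0,0,0,-0.08,1,0,0,0,-0.06,1,0,0,0,0,1])

```text
clock: 9.95
eef_pos: [538.5, 18.3, 124.7]
eef_rot: [3.14, -0.0, 1.504]
wrist_force: [0.3, -0.8, 7.9]
finger_gap: 69.3
finger_force: 59.2
```

```bash
python3 -c "
from h import *
s=manip.read_state();print(s['eef_pos'],s['eef_rot'],s['wrist_force'],s['moment'])"
```

```text
[538.50049154  18.25883868 124.74228535] [ 3.13965039e+00 -1.11397574e-04  1.50379055e+00] [ 0.26196903 -0.78192534  7.92913512] [-0.09164604  0.01402656 -0.14673793]
```

>>> step_arm(series=[0,0,0,-0.04,1,0,0,0,-0.04,1,0,0,0,0,1])

```text
clock: 10.32
eef_pos: [538.2, 18.6, 124.7]
eef_rot: [3.14, -0.0, 1.426]
wrist_force: [-1.5, 3.6, 6.8]
finger_gap: 69.1
finger_force: 58.5
```

```bash
python3 -c "
from h import *
s=manip.read_state();print(s['eef_pos'],s['eef_rot'],s['wrist_force'],s['moment'])"
```

```text
[538.20205135  18.63312865 124.67921345] [ 3.14049959e+00 -2.58417020e-04  1.42608753e+00] [-1.51389127  3.61059469  6.8092587 ] [0.57760628 0.46445027 1.15140536]
```

>>> step_arm(series=[0,0,0,0,0,0,0,0,0,0,0,0,0,0,0,0,0,20,0,0,0,0,30,0,0,0,0,30,0,0,-2,50,0,0.05,0.62,-2,50,0,0.05,0.62,-2,55,0,0.045,0.62,-2,55,0,0,0.62,-2,55,0,0,0.62,-2,51,0,0,0.62,0,0,0,0,0.62,0,0,0,0,0.62], squeeze=20)

```text
clock: 12.08
eef_pos: [525.9, 333.7, 203.6]
eef_rot: [-3.141, 0.0, 1.57]
wrist_force: [-0.4, -0.5, 0.3]
finger_gap: 35.7
finger_force: 0.0
```

```bash
cat > look.py <<'E'
from h import *
s=manip.read_state();print('eef',s['eef_pos'].round(1),round(s['eef_rot'][2],3),'gap',round(s['finger_gap'],1),round(s['clock'],1))
p,d=manip.camera('top');P=cloud('top',d);np.savez('last.npz',p=p,d=d)
ps,ds=manip.camera('side');np.savez('lasts.npz',p=ps,d=ds)
v,u=np.mgrid[0:480,0:640]
b=(P[...,0]>420)&(P[...,0]<582)&(P[...,1]>258)&(P[...,1]<408)&(P[...,2]>24)&(P[...,2]<75)
n,l,st,c=cv2.connectedComponentsWithStats(b.astype(np.uint8))
for i in range(1,n):
    if st[i,4]>25:
        q=P[l==i]; print('part',st[i,4],c[i].round(1),np.round(cv2.minAreaRect(q[:,:2].astype(np.float32))[0],1),'z',np.median(q[:,2]).round(),'bgr',p[l==i].mean(0).round())
hsv=cv2.cvtColor(p,cv2.COLOR_BGR2HSV)
r=((hsv[...,0]<8)|(hsv[...,0]>172))&(hsv[...,1]>120)&(u>215)&(u<420)&(v>180)&(v<340)&(P[...,2]<60)
if r.sum()>300:
    q=planemask('top',r,8);print('lid',r.sum(),np.round(cv2.minAreaRect(q.astype(np.float32)),1) if 0 else cv2.minAreaRect(q.astype(np.float32)))
E
python3 look.py; python3 - <<'E'
from h import *
z=np.load('last.npz');p,d=z['p'],z['d'];P=cloud('top',d)
m=(P[...,2]>133)&(P[...,2]<160)&(np.hypot(P[...,0]-539,P[...,1]-19)<50)
q=planemask('top',m,143);print('rim',cv2.minAreaRect(q.astype(np.float32)),q.mean(0),np.nanpercentile(P[m][:,2],[10,50,90]),m.sum())
cv2.imwrite('pics/can2.png',cv2.resize(p[175:295,330:450],None,fx=5,fy=5,interpolation=cv2.INTER_CUBIC))
E
```

```text
eef [525.9 333.7 203.6] 1.57 gap 35.7 12.1
lid 541 ((434.4747619628906, 173.15150451660156), (78.46298217773438, 38.373268127441406), 33.690277099609375)
rim ((537.5638427734375, 19.275760650634766), (66.70397186279297, 69.38861846923828), 32.99921417236328) [537.07001     18.44624919] [134.78095632 140.96614576 143.53269371] 387
```

View pics/can2.png

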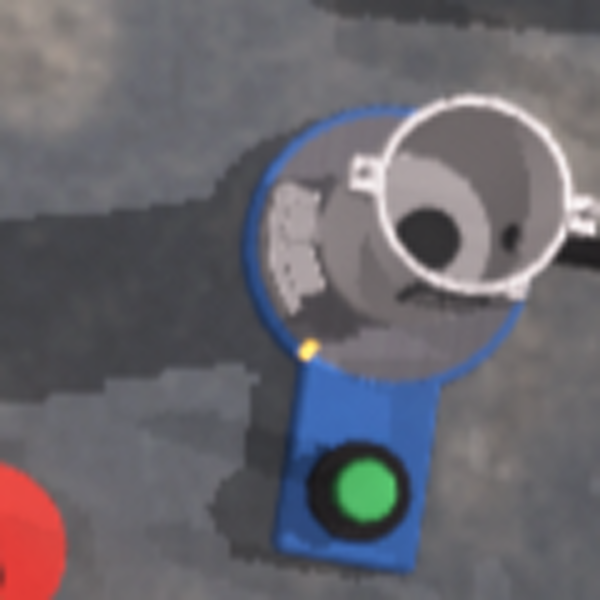

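Pegs at crop (367,174) and (583,214) give an x axis of about -100.5° with the rim low, so the canister is locked home. Next I pick the first brass nut.

>>> step_arm(series=[1,0.7,-40,0,0.62,0,0,-40,0,0.62,0,0,-40,0,0.62,0,0,-28,0,0.62,0,0,-11.5,0,0.62,0,0,0,0,0.62,0,0,0,0,1,0,0,0,0,1,0,0,0,0,1,0,0,0,0,1], squeeze=20)

```text
clock: 13.42
eef_pos: [527.3, 335.2, 45.4]
eef_rot: [3.14, -0.001, 1.57]
wrist_force: [0.2, -0.5, 6.1]
finger_gap: 15.8
finger_force: 20.0
```

>>> step_arm(series=[0,0,15,0,1,0,0,30,0,1,0,0,45,0,1,0,0,45,0,1,0,-30,0,0,1,1,-50,0,0,1,2,-55,0,0,1,2,-55,0,0,1,2,-55,0,0,1,2,-48,0,0,1,2,-22,0,0,1,0,0,0,0,1,0,0,0,0,1])

```text
clock: 15.05
eef_pos: [537.9, 20.6, 179.8]
eef_rot: [3.141, -0.0, 1.57]
wrist_force: [-0.1, -0.4, 0.1]
finger_gap: 15.9
finger_force: 20.0
```

I lifted too little on that transfer: the nut's bottom was near rim height. I'm checking that nothing was hit before releasing.

```bash
python3 look.py; python3 - <<'E'
from h import *
a=np.load('last.npz')['p'][165:315,195:445];b=np.load('lasts.npz')['p'][150:300,200:400]
cv2.imwrite('pics/chk.png',np.vstack([cv2.resize(a,(500,300)),cv2.resize(b,(500,375))[:300]]))
E
```

```text
eef [537.9  20.6 179.8] 1.57 gap 15.9 15.1
part 164 [222.7 215.9] [551.4 379.1] z 38.0 bgr [42. 54. 62.]
part 63 [271.4 213. ] [558.5 286.4] z 33.0 bgr [171. 185. 198.]
part 112 [272.3 240.2] [503.6 282.5] z 59.0 bgr [134. 152. 165.]
part 67 [222.4 242.1] [502.  378.5] z 32.0 bgr [ 87. 102. 115.]
part 66 [272.9 270.2] [448.6 282. ] z 33.0 bgr [117. 133. 149.]
part 68 [224.9 275.3] [439.4 372. ] z 32.0 bgr [106. 176. 217.]
lid 1001 ((421.6523132324219, 182.09344482421875), (67.85431671142578, 86.10845184326172), 64.20826721191406)
```

View pics/chk.png

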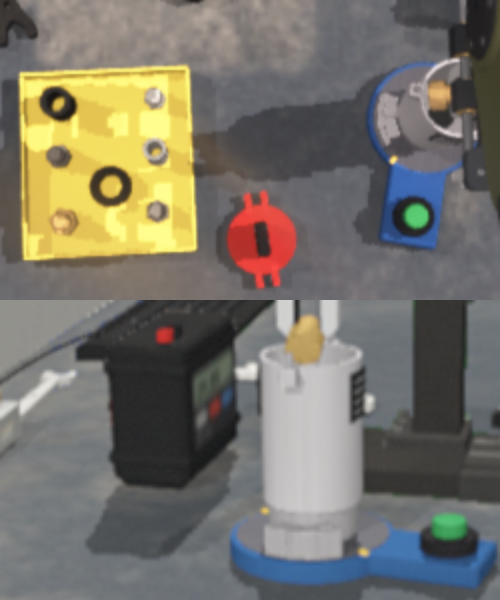

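The nut swung sideways in the grip but is still held. It is inside the rim about 16 mm to +y, and the canister is unmoved. I'll shift it inward and release.

>>> step_arm(series=[0,-7,0,0,1,0,0,0,0,1,0,0,0,0,0.6,0,0,0,0,0.6,0,0,0,0,0.6,0,0,0,0,0.6,0,0,35,0,0.6,0,0,0,0,0.6])

```text
clock: 16.15
eef_pos: [538.8, 13.0, 216.7]
eef_rot: [3.138, 0.0, 1.57]
wrist_force: [-0.2, -0.2, -0.1]
finger_gap: 37.5
finger_force: 0.0
```

```bash
cat > can.py <<'E'
from h import *
# colour/height map inside the canister, seen by the top camera
p,d=manip.camera('top');P=cloud('top',d)
m=(np.hypot(P[...,0]-538,P[...,1]-19)<29)&(P[...,2]>30)&(P[...,2]<135)
print('inside px',m.sum(),'z pct',np.nanpercentile(P[m][:,2],[5,25,50,75,95]).round())
hsv=cv2.cvtColor(p,cv2.COLOR_BGR2HSV); br=m&(hsv[...,1]>80)&(hsv[...,0]>8)&(hsv[...,0]<28); print('brass px',br.sum(),np.nanmean(P[br],0) if br.sum() else '')
m2=(P[...,2]>133)&(P[...,2]<160)&(np.hypot(P[...,0]-539,P[...,1]-19)<36)
if m2.sum()>50: print('rim',cv2.minAreaRect(planemask('top',m2,143).astype(np.float32))[:2],m2.sum())
cv2.imwrite('pics/can_last.png',cv2.resize(p[180:290,340:460],None,fx=5,fy=5,interpolation=cv2.INTER_CUBIC))
E
python3 can.py
```

```text
inside px 333 z pct [42. 44. 46. 52. 57.]
brass px 3 [538.09744413  29.67602355  73.90113992]
rim ((537.936767578125, 25.96945571899414), (60.97573471069336, 68.94890594482422)) 226
```

>>> step_arm(series=[-14,50,0,-0.11,0.62,-14,52,0,-0.11,0.62,-14,52,0,-0.11,0.62,-14,52,0,-0.11,0.62,-14,52,0,-0.11,0.62,-14,52,0,-0.11,0.62,-15,49,0,-0.11,0.62,0,0,-40,0,0.62,0,0,-40,0,0.62,0,0,-40,0,0.62,0,0,0,0,0.62])

```text
clock: 17.58
eef_pos: [437.4, 370.9, 91.3]
eef_rot: [-3.141, 0.006, 0.8]
wrist_force: [1.4, -0.6, 0.1]
finger_gap: 35.9
finger_force: 0.0
```

```bash
python3 can.py
```

```text
inside px 338 z pct [42. 44. 46. 52. 56.]
brass px 2 [538.71793866  30.41547843  75.92033386]
rim ((537.8258056640625, 18.876861572265625), (66.7440185546875, 68.42166137695312)) 301
```

View pics/can_last.png

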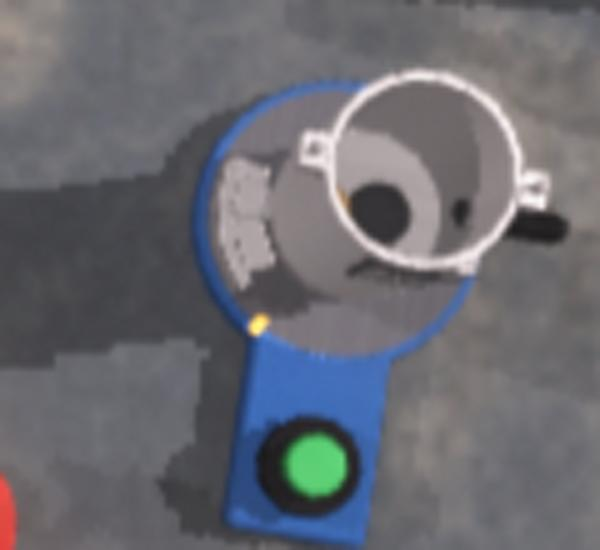

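A sliver of brass at crop (343,200) confirms the nut lies inside on the hidden +y side. Now I pick the second brass nut.

>>> step_arm(series=[2,1,-25,0,0.62,0,0,-20.3,0,0.62,0,0,0,0,0.62,0,0,0,0,1,0,0,0,0,1,0,0,0,0,1,0,0,0,0,1,0,0,20,0,1,0,0,40,0,1,0,0,50,0,1,0,0,50,0,1,0,0,0,0,1])

```text
clock: 19.12
eef_pos: [441.9, 373.7, 213.2]
eef_rot: [3.14, -0.007, 0.8]
wrist_force: [0.7, 0.6, -1.5]
finger_gap: 15.7
finger_force: 20.0
```

>>> step_arm(series=[14,-45,0,0.08,1,14,-53,0,0.08,1,14,-53,0,0.08,1,14,-53,0,0.08,1,14,-53,0,0.08,1,14,-53,0,0.08,1,14,-53,0,0.08,1,0,0,0,0,1,0,0,-13,0,1,0,0,-13,0,1,0,0,0,0,1])

```text
clock: 20.5
eef_pos: [538.2, 10.9, 181.5]
eef_rot: [-3.139, 0.0, 1.361]
wrist_force: [-0.3, -0.0, 0.8]
finger_gap: 15.2
finger_force: 20.0
```

```bash
python3 look.py
```

```text
eef [538.2  10.9 181.5] 1.361 gap 15.2 20.5
part 164 [222.6 215.9] [551.6 379.3] z 38.0 bgr [43. 57. 66.]
part 63 [271.4 213. ] [558.2 286.9] z 32.0 bgr [148. 164. 177.]
part 111 [272.3 240.2] [503.6 282.4] z 59.0 bgr [132. 150. 162.]
part 70 [222.5 242.1] [502.  378.9] z 32.0 bgr [ 86. 102. 115.]
part 66 [272.9 270.2] [448.6 282. ] z 32.0 bgr [114. 130. 146.]
lid 996 ((421.6523132324219, 182.09344482421875), (67.85431671142578, 86.10845184326172), 64.20826721191406)
```

>>> step_arm(series=[0,0,0,0,0.62,0,0,0,0,0.62,0,0,0,0,0.62,0,0,35,0,0.62,-5,50,0,-0.08,0.62,-5,53,0,-0.08,0.62,-5,53,0,-0.08,0.62,-5,53,0,-0.08,0.62,-5,53,0,-0.08,0.62,-5,53,0,-0.08,0.62,-6,53,0,-0.08,0.62,0,0,-40,0,0.62,0,0,-40,0,0.62,0,0,-40,0,0.62,0,0,0,0,0.62,0,0,0,0,0.62])

```text
clock: 22.6
eef_pos: [503.6, 378.4, 100.0]
eef_rot: [3.141, -0.002, 0.8]
wrist_force: [-0.2, 0.1, 0.9]
finger_gap: 35.4
finger_force: 0.0
```

```bash
python3 can.py
```

```text
inside px 397 z pct [42. 45. 56. 72. 83.]
brass px 180 [540.1220627    4.69851541  73.80713405]
rim ((537.5205078125, 19.135295867919922), (66.92416381835938, 68.2283706665039)) 302
```

>>> step_arm(series=[-1.6,0.4,-30,0,0.62,0,0,-23.7,0,0.62,0,0,0,0,0.62,0,0,0,0,1,0,0,0,0,1,0,0,0,0,1,0,0,0,0,1,0,0,20,0,1,0,0,40,0,1,0,0,50,0,1,0,0,55,0,1,0,0,0,0,1])

```text
clock: 24.15
eef_pos: [502.4, 379.1, 215.6]
eef_rot: [3.14, -0.009, 0.8]
wrist_force: [-0.5, -0.0, -0.3]
finger_gap: 16.0
finger_force: 20.0
```

>>> step_arm(series=[6,-45,0,0.08,1,6,-53,0,0.08,1,6,-53,0,0.08,1,6,-53,0,0.08,1,6,-53,0,0.08,1,6,-53,0,0.08,1,6,-44,0,0.08,1,0,0,0,0,1,0,0,-15,0,1,0,0,-12,0,1,0,0,0,0,1])

```text
clock: 25.52
eef_pos: [542.6, 25.2, 181.0]
eef_rot: [-3.139, 0.0, 1.361]
wrist_force: [-0.5, -0.7, -0.4]
finger_gap: 15.8
finger_force: 20.0
```

```bash
python3 look.py
```

```text
eef [542.6  25.2 181. ] 1.361 gap 15.8 25.5
part 166 [222.7 215.9] [551.5 379. ] z 38.0 bgr [42. 55. 62.]
part 62 [271.4 213. ] [558.2 287.3] z 32.0 bgr [149. 164. 178.]
part 112 [272.3 240.2] [503.7 282.5] z 59.0 bgr [131. 148. 160.]
part 65 [273.  270.2] [448.6 282. ] z 32.0 bgr [115. 131. 147.]
lid 1021 ((385.2257995605469, 212.06260681152344), (87.86333465576172, 67.2006607055664), 40.967769622802734)
```

>>> step_arm(series=[3,0,0,0,1,0,0,0,0,0.62,0,0,0,0,0.62,0,0,0,0,0.62,0,0,35,0,0.62,-16,42,0,0.02,0.62,-16,43,0,0.02,0.62,-16,43,0,0.02,0.62,-16,43,0,0.02,0.62,-16,43,0,0.02,0.62,-17,43,0,0,0.62,0,0,-40,0,0.62,0,0,-40,0,0.62,0,0,-40,0,0.62,0,0,0,0,0.62,0,0,0,0,0.62])

```text
clock: 27.62
eef_pos: [450.0, 281.7, 99.1]
eef_rot: [3.14, -0.001, 1.46]
wrist_force: [-0.6, -0.0, -0.2]
finger_gap: 36.0
finger_force: 0.0
```

```bash
python3 can.py
```

```text
inside px 434 z pct [44. 60. 68. 72. 83.]
brass px 170 [539.46935584   3.21278542  73.09651476]
rim ((537.5279541015625, 19.127544403076172), (66.92416381835938, 68.20687103271484)) 304
```

>>> step_arm(series=[-1.4,0.3,-30,0,0.62,0,0,-23,0,0.62,0,0,0,0,0.62,0,0,0,0,1,0,0,0,0,1,0,0,0,0,1,0,0,0,0,1,0,0,20,0,1,0,0,40,0,1,0,0,50,0,1,0,0,55,0,1,0,0,0,0,1])

```text
clock: 29.18
eef_pos: [449.1, 282.3, 213.8]
eef_rot: [3.135, -0.004, 1.46]
wrist_force: [-0.6, 0.7, -1.1]
finger_gap: 16.3
finger_force: 20.0
```

>>> step_arm(series=[13,-40,0,0,1,13,-45,0,0,1,14,-45,0,0,1,14,-45,0,0,1,14,-45,0,0,1,12,-40,0,0,1,0,0,0,0,1,0,0,-15,0,1,0,0,-10,0,1,0,0,0,0,1])

```text
clock: 30.42
eef_pos: [527.3, 22.4, 183.2]
eef_rot: [-3.139, 0.0, 1.461]
wrist_force: [-0.4, -0.1, -0.7]
finger_gap: 16.0
finger_force: 20.0
```

```bash
python3 look.py
```

```text
eef [527.3  22.4 183.2] 1.461 gap 16.0 30.4
part 164 [222.7 216. ] [551.6 378.3] z 38.0 bgr [43. 57. 65.]
part 64 [271.5 213. ] [558.4 286.3] z 32.0 bgr [148. 165. 179.]
part 112 [272.2 240.2] [503.6 282.4] z 59.0 bgr [132. 151. 163.]
lid 1023 ((385.2257995605469, 212.06260681152344), (87.86333465576172, 67.2006607055664), 40.967769622802734)
```

>>> step_arm(series=[0,0,0,0,0.62,0,0,0,0,0.62,0,0,0,0,0.62,0,0,35,0,0.62,4,38,0,-0.094,0.62,4,38,0,-0.094,0.62,4,38,0,-0.094,0.62,4,38,0,-0.094,0.62,5,38,0,-0.094,0.62,5,37,0,-0.094,0.62,5,37,0,-0.094,0.62,0,0,-40,0,0.62,0,0,-40,0,0.62,0,0,-40,0,0.62,0,0,0,0,0.62,0,0,0,0,0.62])

```text
clock: 32.52
eef_pos: [559.6, 285.9, 101.3]
eef_rot: [3.141, -0.002, 0.802]
wrist_force: [-0.6, -0.6, 0.8]
finger_gap: 35.8
finger_force: 0.0
```

```bash
python3 can.py
```

```text
inside px 433 z pct [50. 63. 68. 71. 83.]
brass px 164 [540.09053164   3.01893842  72.91191242]
rim ((537.5205078125, 19.135295867919922), (66.92416381835938, 68.2283706665039)) 305
```

>>> step_arm(series=[-1.2,0.5,-30,0,0.62,0,0,-25,0,0.62,0,0,0,0,0.62,0,0,0,0,1,0,0,0,0,1,0,0,0,0,1,0,0,0,0,1,0,0,20,0,1,0,0,40,0,1,0,0,50,0,1,0,0,55,0,1,0,0,0,0,1])

```text
clock: 34.08
eef_pos: [558.9, 286.8, 215.6]
eef_rot: [3.138, -0.008, 0.802]
wrist_force: [0.0, 0.1, -1.0]
finger_gap: 15.6
finger_force: 20.0
```

```bash
python3 - <<'E'
from h import *
p=cv2.imread('pics/can_last.png'); cv2.imwrite('pics/can_v.png',p[0:350,200:600]); 
E
```

```text
(no output)
```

View pics/can_v.png

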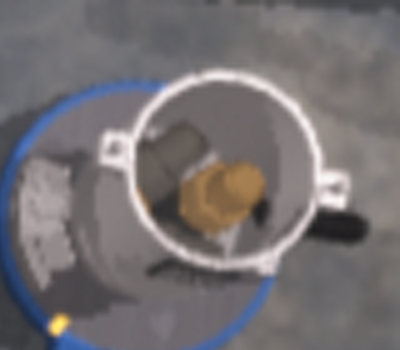

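The canister holds a brass and a grey nut lying in it, with the others beneath. I'll drop the last (steel) nut toward +x/-y.

>>> step_arm(series=[-1,-36,0,0.09,1,-1,-40,0,0.09,1,-1,-40,0,0.09,1,-2,-40,0,0.09,1,-2,-40,0,0.09,1,-2,-40,0,0.09,1,-2,-40,0,0.09,1,0,0,0,0,1,0,0,-15,0,1,0,0,-12,0,1,0,0,0,0,1,0,0,0,0,0.62,0,0,0,0,0.62,0,0,0,0,0.62,0,0,35,0,0.62])

```text
clock: 35.95
eef_pos: [545.8, 10.2, 216.0]
eef_rot: [-3.137, 0.0, 1.432]
wrist_force: [0.3, -0.6, 0.2]
finger_gap: 35.6
finger_force: 0.0
```

```bash
python3 look.py; python3 - <<'E'
from h import *
z=np.load('last.npz');p,d=z['p'],z['d'];P=cloud('top',d)
cv2.imwrite('pics/lid.png',cv2.resize(p[230:340,260:400],None,fx=4,fy=4,interpolation=cv2.INTER_CUBIC))
hsv=cv2.cvtColor(p,cv2.COLOR_BGR2HSV);v,u=np.mgrid[0:480,0:640]
r=(((hsv[...,0]<8)|(hsv[...,0]>172))&(hsv[...,1]>120)&(u>260)&(u<400)&(v>240)&(v<340)).astype(np.uint8)
M=cv2.moments(cv2.morphologyEx(r,cv2.MORPH_CLOSE,np.ones((13,13))));cx,cy=M['m10']/M['m00'],M['m01']/M['m00']
print(cx,cy,ray('top',cx,cy,8))
b=(hsv[...,2]<70)&(np.hypot(u-cx,v-cy)<12);q=planemask('top',b,36+5-0);w,V=np.linalg.eigh(np.cov(q.T))
print('bar',b.sum(),q.mean(0),cv2.minAreaRect(q.astype(np.float32)),np.degrees(np.arctan2(V[1,1],V[0,1])))
q=planemask('top',r,8);w,V=np.linalg.eigh(np.cov(q.T));print('lid PCA',np.degrees(np.arctan2(V[1,1],V[0,1])),np.sqrt(w))
E
```

```text
eef [545.8  10.2 216. ] 1.432 gap 35.6 36.0
part 166 [222.7 216. ] [551.7 378.2] z 38.0 bgr [37. 49. 56.]
part 112 [272.2 240.3] [503.5 282.3] z 59.0 bgr [160. 178. 189.]
lid 1021 ((385.2257995605469, 212.06260681152344), (87.86333465576172, 67.2006607055664), 40.967769622802734)
309.8999144568007 303.17621899059026 [385.48113491 212.13135161   8.        ]
bar 24 [394.34298673 212.84318811] ((393.1009521484375, 212.34442138671875), (13.40295696258545, 7.040952682495117), 18.650197982788086) -160.72702455044015
lid PCA -171.0013758939205 [17.05863863 21.48636161]
```

View pics/lid.png

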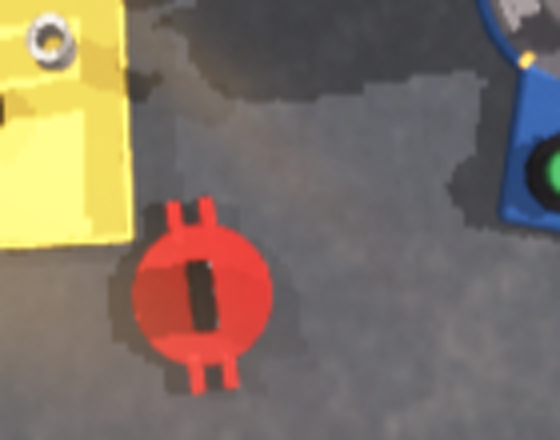

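Ear pairs at crop (191,212) and (215,373) give a lid yaw of about 9°, centred at (385.4,212.1). All five nuts have left the bin.

>>> step_arm(series=[-20,25,0,-0.16,0.62,-20,25,0,-0.16,0.62,-20,25,0,-0.16,0.62,-20,25,0,-0.16,0.62,-20,25,0,-0.16,0.62,-20,25,0,-0.16,0.62,-20,26,0,-0.16,0.62,-20,26,0,-0.155,0.62,0,0,-40,0,0.62,0,0,-40,0,0.62,0,0,-40,0,0.62,0,0,0,0,0.62,0,0,0,0,0.62])

```text
clock: 37.67
eef_pos: [387.3, 212.4, 98.8]
eef_rot: [-3.141, -0.001, 0.157]
wrist_force: [-1.2, -0.9, 0.5]
finger_gap: 35.5
finger_force: 0.0
```

```bash
python3 can.py; python3 - <<'E'
from h import *
p=cv2.imread('pics/can_last.png'); cv2.imwrite('pics/can_v2.png',p[0:350,200:600]); 
E
```

```text
inside px 428 z pct [55. 68. 72. 82. 87.]
brass px 152 [539.82183946   1.97448726  73.63950351]
rim ((537.5205078125, 19.135295867919922), (66.92416381835938, 68.2283706665039)) 303
```

View pics/can_v2.png

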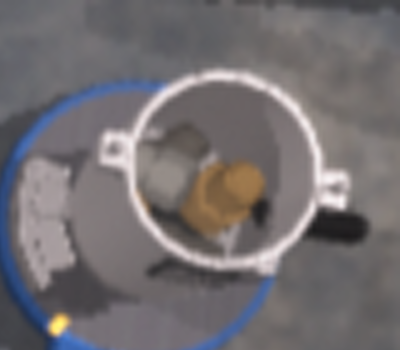

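The steel and grey nuts lie at about z 85 and brass is at the centre-right; all are well below the rim. Next I grip the lid.

>>> step_arm(series=[-1.7,-0.3,-35,0,0.62,0,0,-20,0,0.62,0,0,-5.3,0,0.62,0,0,0,0,0.62,0,0,0,0,1,0,0,0,0,1,0,0,0,0,1,0,0,0,0,1,0,0,0,0,1], squeeze=30)

```text
clock: 38.85
eef_pos: [385.2, 211.9, 37.6]
eef_rot: [-3.141, -0.001, 0.157]
wrist_force: [-1.1, -0.9, 6.5]
finger_gap: 11.3
finger_force: 30.0
```

>>> step_arm(series=[0,0,20,0,1,0,0,40,0,1,0,0,50,0,1,0,0,55,0,1,20,-25,0,0.155,1,19,-24,0,0.155,1,19,-24,0,0.155,1,19,-24,0,0.155,1,19,-24,0,0.155,1,19,-24,0,0.155,1,19,-24,0,0.155,1,18,-24,0,0.152,1,0,0,0,0,1,0,0,0,0,1])

```text
clock: 40.6
eef_pos: [536.6, 19.3, 201.9]
eef_rot: [-3.141, -0.0, 1.392]
wrist_force: [0.1, -0.3, -0.7]
finger_gap: 12.1
finger_force: 30.0
```

```bash
python3 - <<'E'
from h import *
s=manip.read_state();print(s['eef_pos'],s['eef_rot'],s['finger_gap'])
p,d=manip.camera('top'); q,e=manip.camera('side')
cv2.imwrite('pics/l1.png',np.hstack([cv2.resize(p[180:280,370:470],(400,400),interpolation=cv2.INTER_CUBIC),cv2.resize(q[140:240,275:375],(400,400),interpolation=cv2.INTER_CUBIC)]))
E
```

```text
[536.56765284  19.26335686 201.8992333 ] [-3.14089440e+00 -5.24146726e-05  1.39152898e+00] 12.051513778749543
```

View pics/l1.png

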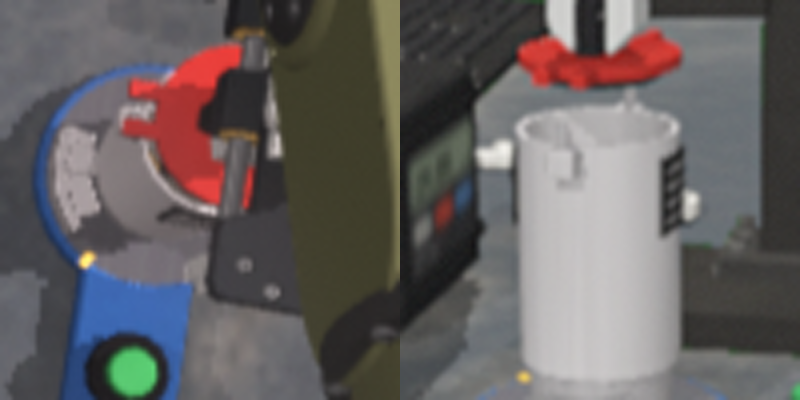

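```bash
python3 - <<'E'
from h import *
t=lambda x,y:(370+(x+.5)/4-.5,180+(y+.5)/4-.5)
for nm,x,y,z in(('ear',141,105,175),('peg top',126,113,153),('prongA',150,86,175),('prongB',140,124,175)):
    r=ray('top',*t(x,y),z);print(nm,r.round(1))
f,cx,cy,e,M=cam('side')
def sx(u,v,y): d=M@np.array([(u-cx)/f,(v-cy)/f,1]);return (e+d*(y-e[1])/d[1]).round(1)
s=lambda x,y:(275+(x-400+.5)/4-.5,140+(y+.5)/4-.5)
print('lid L/R',sx(*s(520,55),19),sx(*s(682,52),19));print('can L/R',sx(*s(519,200),19),sx(*s(681,200),19))
E
```

```text
ear [545.7  58.1 175. ]
peg top [546.4  59.8 153. ]
prongA [553.6  54.2 175. ]
prongB [537.8  58.8 175. ]
lid L/R [569.3  19.  173.2] [501.5  19.  176.3]
can L/R [571.3  19.  111. ] [501.8  19.  113.8]
```

The fork sits over the peg, with the lid about 1 mm low in x. I'll shift (+1.2,-0.4) and lower.

>>> step_arm(series=[1.2,-0.4,-5,0,1,0,0,-6,0,1,0,0,-4,0,1,0,0,-3,0,1,0,0,-3,0,1,0,0,0,0,1])

```text
clock: 41.45
eef_pos: [538.1, 18.5, 180.9]
eef_rot: [-3.141, 0.0, 1.394]
wrist_force: [0.2, 0.7, -1.1]
finger_gap: 11.8
finger_force: 30.0
```

>>> step_arm(series=[0,0,-2,0,1,0,0,-1.5,0,1,0,0,0,0,1])

```text
clock: 41.82
eef_pos: [538.2, 18.5, 177.5]
eef_rot: [-3.141, 0.0, 1.394]
wrist_force: [-0.2, 0.2, -1.2]
finger_gap: 11.6
finger_force: 30.0
```

>>> step_arm(series=[0,0,-1,0,1,0,0,-1,0,1,0,0,-0.5,0,1,0,0,0,0,1])

```text
clock: 42.32
eef_pos: [538.4, 18.5, 175.6]
eef_rot: [3.141, -0.0, 1.394]
wrist_force: [-0.7, 0.1, 5.1]
finger_gap: 12.0
finger_force: 30.0
```

>>> step_arm(series=[0,0,0,0,0.7,0,0,0,0,0.7,0,0,0,0,0.7,0,0,10,0,0.7,0,0,25,0,0.7,0,0,20,0,0.7,-12,2,0,-0.17,1,-12,2,0,-0.17,1,-12,2,0,-0.17,1,-12,2,0,-0.17,1,-12,2,0,-0.17,1,-12,2,0,-0.18,1,-12,2.6,0,-0.18,1,-12,2.6,0,-0.18,1,0,0,0,0,1,0,0,0,0,1])

```text
clock: 44.32
eef_pos: [442.6, 35.6, 230.5]
eef_rot: [3.142, -0.001, 0.008]
wrist_force: [0.0, -0.1, 0.3]
finger_gap: 0.6
finger_force: 0.0
```

```bash
python3 - <<'E'
from h import *
s=manip.read_state();print(s['eef_pos'],s['eef_rot'],s['finger_gap'])
p,d=manip.camera('top'); q,e=manip.camera('side');Q=cloud('side',e);P=cloud('top',d)
hs=cv2.cvtColor(q,cv2.COLOR_BGR2HSV);r=((hs[...,0]<8)|(hs[...,0]>172))&(hs[...,1]>120)&(np.hypot(Q[...,0]-538,Q[...,1]-19)<60)&(Q[...,2]>100)
print('side lid z',np.percentile(Q[r][:,2],[2,50,98]).round(1),r.sum())
hs=cv2.cvtColor(p,cv2.COLOR_BGR2HSV);r=((hs[...,0]<8)|(hs[...,0]>172))&(hs[...,1]>120)&(np.hypot(P[...,0]-538,P[...,1]-19)<60)
if r.sum()>50: a=planemask('top',r,149);print(r.sum(),cv2.minAreaRect(a.astype(np.float32)),np.median(P[r][:,2]))
cv2.imwrite('pics/l2.png',np.hstack([cv2.resize(p[180:280,370:470],(400,400),interpolation=cv2.INTER_CUBIC),cv2.resize(q[140:240,275:375],(400,400),interpolation=cv2.INTER_CUBIC)]))
E
```

```text
[442.60662081  35.59417967 230.53503326] [ 3.14159054e+00 -6.49757173e-04  7.88630835e-03] 0.5901153873829632
side lid z [145.9 149.1 152.7] 349
1006 ((542.4302368164062, 22.48709487915039), (75.3526611328125, 66.61746978759766), 46.11686325073242) 148.10910869337084
```

View pics/l2.png

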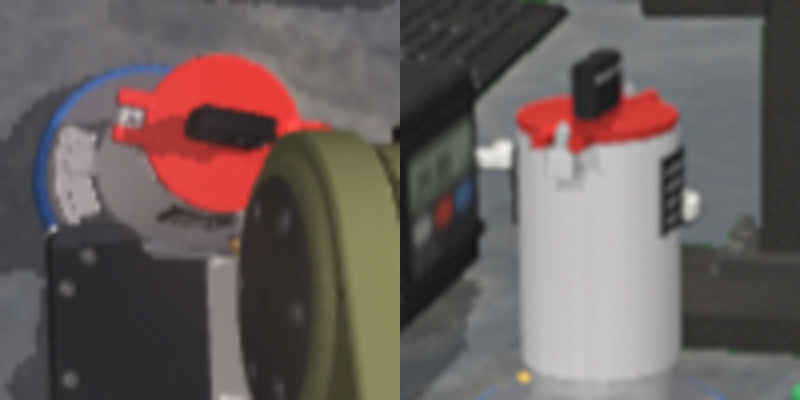

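The lid is seated flat, with the peg at crop (130,117) inside the fork. Now I push the button.

>>> step_arm(series=[0,0,-50,0,1,0,0,-50,0,1,0,0,-40,0,1,0,0,-25,0,1,0,0,0,0,1,0,0,-5,0,1,0,0,-3,0,1,0,0,-2,0,1,0,0,-1.5,0,1,0,0,0,0,1])

```text
clock: 45.68
eef_pos: [443.2, 35.7, 56.4]
eef_rot: [3.141, -0.003, 0.004]
wrist_force: [-14.6, -0.1, 42.6]
finger_gap: 0.5
finger_force: 21.3
```

Force is higher than expected, so I'm backing off to see why.

>>> step_arm(series=[0,0,4,0,1,0,0,0,0,1])

```text
clock: 45.92
eef_pos: [442.8, 35.6, 58.6]
eef_rot: [3.142, -0.002, 0.004]
wrist_force: [0.5, -0.9, 4.2]
finger_gap: 0.4
finger_force: 2.0
```

```bash
python3 - <<'E'
from h import *
s=manip.read_state();print(s['eef_pos'],s['eef_rot'],s['wrist_force'],s['moment'])
p,d=manip.camera('top'); q,e=manip.camera('side')
cv2.imwrite('pics/b1.png',np.hstack([cv2.resize(p[180:300,350:450],(480,576),interpolation=cv2.INTER_CUBIC),cv2.resize(q[180:280,315:415],(320,320),interpolation=cv2.INTER_CUBIC)]) if 0 else cv2.resize(q[100:280,250:450],(800,600)[:2] if 0 else (660,594),interpolation=cv2.INTER_CUBIC))
E
```

```text
[442.81780321  35.64117107  58.60372922] [ 3.14155122e+00 -2.11468141e-03  3.95883845e-03] [ 0.52935538 -0.87339187  4.18212006] [-0.08725402 -0.11101307 -0.02408099]
```

View pics/b1.png

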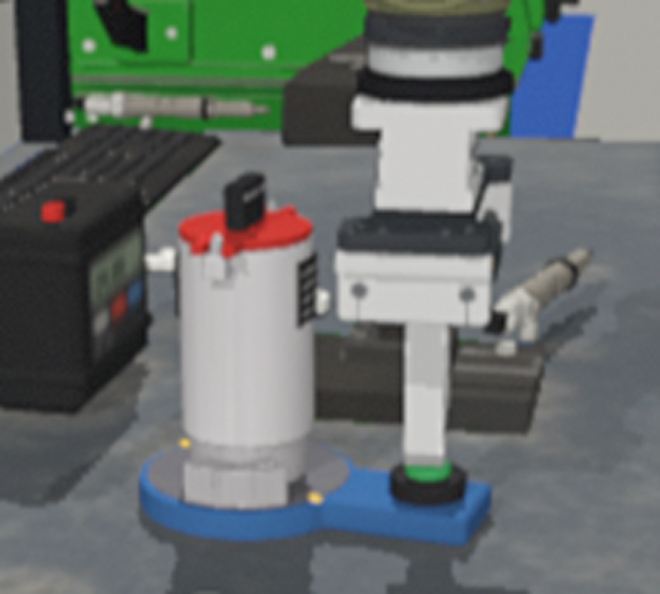

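Only the fingers touch the button. The closed pair's 16×25 mm footprint overhangs the 24 mm button, so its corners probably land on the collar. I'll press with one finger instead.

>>> step_arm(series=[0,0,17,0,1,-0.5,10,0,0,0.5,0,10,0,0,0.5,0,10,0,0,0.5,0,0,0,0,0.5,0,0,-10,0,0.5,0,0,-4,0,0.5,0,0,0,0,0.5])

```text
clock: 47.02
eef_pos: [441.5, 65.6, 60.3]
eef_rot: [-3.141, 0.001, 0.003]
wrist_force: [-1.6, 1.6, 3.0]
finger_gap: 46.8
finger_force: 1.5
```

>>> step_arm(series=[0,0,-2,0,0.5,0,0,-2,0,0.5,0,0,0,0,0.5])

```text
clock: 47.4
eef_pos: [441.7, 65.6, 57.0]
eef_rot: [3.141, 0.0, 0.004]
wrist_force: [-4.9, 1.1, 11.4]
finger_gap: 47.2
finger_force: 5.6
```

>>> step_arm(series=[0,0,-1.5,0,0.5,0,0,0,0,0.5])

```text
clock: 47.65
eef_pos: [442.0, 65.6, 56.5]
eef_rot: [3.141, -0.001, 0.004]
wrist_force: [-11.6, 1.4, 29.4]
finger_gap: 47.1
finger_force: 14.4
```

Force rises from 3 N at 60.3 to 11 N at 57.0, then stops dead. That is spring travel followed by the hard stop, so the button is fully down. I'll retreat and check everything.

>>> step_arm(series=[0,0,10,0,0.5,0,0,30,0,0.5,-10,20,50,0,0.5,-20,50,50,0,0.5,-20,50,40,0,0.5,-20,55,0,0,0.5,0,0,0,0,0.5,0,0,0,0,0.5,0,0,0,0,0.5,0,0,0,0,0.5])

```text
clock: 48.9
eef_pos: [376.5, 229.0, 224.8]
eef_rot: [3.141, 0.0, 0.002]
wrist_force: [-0.2, 0.3, -0.3]
finger_gap: 46.8
finger_force: 0.0
```

```bash
python3 - <<'E'
from h import *
s=manip.read_state();print(s['eef_pos'],s['wrist_force'].round(1))
p,d=manip.camera('top');P=cloud('top',d);q,e=manip.camera('side');Q=cloud('side',e)
for n,i,C in(('top',p,P),('side',q,Q)):
    h=cv2.cvtColor(i,cv2.COLOR_BGR2HSV)
    g=(cv2.inRange(h,(50,120,60),(85,255,255))>0)&(np.hypot(C[...,0]-442,C[...,1]-36)<30)
    print(n,'green z',np.percentile(C[g][:,2],[10,50,90]).round(1),g.sum())
    r=((h[...,0]<8)|(h[...,0]>172))&(h[...,1]>120)&(np.hypot(C[...,0]-538,C[...,1]-19)<60)&(C[...,2]>100)
    print(' lid z',np.median(C[r][:,2]),r.sum(), C[r].mean(0).round(1))
    if n=='top':
        a=planemask('top',r,149); w,V=np.linalg.eigh(np.cov(a.T));print(' lid',cv2.minAreaRect(a.astype(np.float32)),np.degrees(np.arctan2(V[1,1],V[0,1])))
cv2.imwrite('pics/fin.png',cv2.resize(p[165:315,195:445],None,fx=3.2,fy=3.2,interpolation=cv2.INTER_CUBIC))
E
```

```text
[376.484426   228.96706549 224.82920796] [-0.2  0.3 -0.3]
top green z [33.3 36.6 38.6] 130
 lid z 148.11240330236177 1178 [538.1  18.7 148.6]
 lid ((538.54248046875, 18.443408966064453), (86.57342529296875, 66.6156005859375), 46.12025833129883) 78.77139201334757
side green z [29.5 35.9 38.6] 123
 lid z 149.10305866467803 353 [535.2  28.3 148.9]
```

View pics/fin.png

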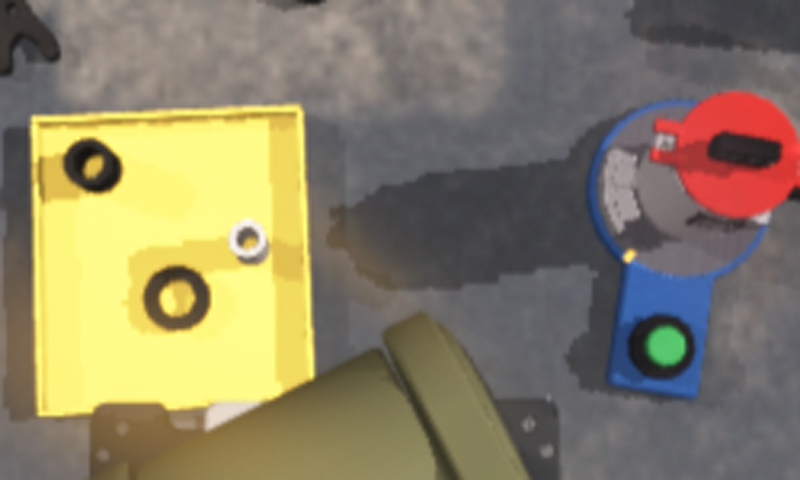

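The lid is seated at yaw about 79°, centred within 1 mm. The three other parts are in the bin, and the button is back up at crop (665,345). Handing in.

```bash
python3 -c "
from cell import manip
print(manip.sign_off())"
```

```text
the job is handed in; nothing more can be done
None
```

The job is handed in with no verdict shown: canister locked home, all five nuts inside, lid seated on the pegs, start button pressed to its stop and back up, and the other three parts still in the bin, at about 49 s.

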